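# Fit the torch lens and nip up its slim lock ring

### The arm

A 6-joint arm with a two-finger parallel gripper is mounted at the origin on the work surface. World frame = base frame: x ahead of the robot, y to its left, z up, the work surface at z = 0. Lengths are in m, angles in degrees, forces in N, time in s.
With the tool pointing down it reaches from about 0.325 to 0.775 m from the base axis. Payload 5.5 kg.
Tool frame: the origin (TCP) lies on the centre line of the jaws, within the pads' length; the fingertips stand 11 mm ahead of it and the grasp point (between the pads) lies 8 mm behind it; y points along the fingers, x is the direction in which the jaws open and shut, and the axes are right-handed (so a half turn about y gives the same grasp; the last joint's range is limited). The gripper opens to 85 mm and grips with 20 to 120 N. Pads are 22 mm wide; open, the fingers measure 114 mm over their backs; the gripper's body (76 mm by 85 mm) begins 54 mm behind the grasp point. The pads swing forward as they close: fully open they stand 13 mm farther back than shut.
Start: joints at [72.496, 5.22, 70.514, -0, 104.267, -3.249], TCP at [0.148, 0.582, 0.242] pointing down, gripper open.
Joint ranges: [-164.24, 164.24], [-49.07, 125.15], [9.68, 141.18], [-86.29, 266.29], [3.28, 154.24], [-151.56, 151.56]. Speed limits (degrees/s): [147.25, 147.25, 172.46, 180, 180, 180].

### API

Orientations are given as a 3x3 rotation matrix whose columns are the frame's x, y, z axes.
In Python, from bench import bot, fingers, status, imaging gives the robot as it stands. Calls block until the motion is done:
- bot.reach(position, orientation): joint-space move of the TCP to a pose.
- bot.line_to(position, ori=None, max_speed=0.15, f_stop=None): straight line of the TCP; ori=None keeps the orientation; max_speed is the mean speed in m/s. With f_stop (N) it stops when the force on the tool has changed by that much, and returns True; else False.
- bot.set_joints(angles): joint-space move.
- fingers.release() and fingers.grab(grasp_force=None): open the fingers fully, or close them until they stop; grasp_force is the grip in N (None keeps the last).
- bot.pause(seconds).
- bot.inverse_kinematics(position, orientation): joint angles nearest the present ones, or None.
- status.get_state(): the state.
- imaging.get_image(name): name is "side" or "top"; returns a dict with "pixels" (400x640x3 uint8, red, green, blue), "z_map" (400x640 float32, m along the optical axis (not along the pixel's ray), 0 where there is no reading), "K" (3x3 intrinsics, pixels), "k1" (the pictures are not rectified: a ray, as slopes to the right and down, at radius r is drawn at 1 + k1 r^2 times it, then the intrinsics apply), "world_from_camera" (4x4, takes a point from camera to world coordinates). Camera axes: x right, y up, looking along -z (the intrinsics and any distortion apply to the point x, -y, -z); pixel columns grow to the right and rows downward; lengths in m; the calibration is good to about 2 mm. A picture is of the moment at which its call begins.
A pose or a line that the arm cannot do raises bot.Unreachable and nothing moves.
- bot.hand_in(): hands the job in, once; it reports no verdict.
The state is a dict: "t": time; "joint_positions": joint angles; "qd": joint speeds; "joint_efforts": joint torques, N m; "tcp_pos": TCP position; "tcp_rot": TCP orientation; "contact_force": force on the tool from outside, world axes, zero at the start; "ft_torque": the same for the moment, N m; "opening": opening from 0.0 (shut) to 1.0 (fully open).
Only numpy, scipy, OpenCV 4.12 (cv2) and the standard library are available. Lean on these libraries where they do the work, as an engineer would, in place of code of your own. Each camera call takes 0.05 s, during which the arm holds its last target.

### The job

Fit the white lens cap into the top of the standing torch so that it sits fully home and let go of it, then turn the torch's slim lock ring clockwise (seen from above) until its nib meets the steel stop post and keep it pressed there at about 10 N (5 to 16 N at the post) for a full second; never force it past 22 N. Do not touch the torch's fixed rings, stand or post while doing so, leave the other things on the shelf where they are, and finish with the lens still home, the nib resting against the post and the ring let go.

Things in the scene. Friction and masses are not known exactly. Their poses are not given: they have to be found in the camera images.
- torch: black plastic torch standing upright, fixed; origin under its centre, z up, sizes in mm: stand 120 x 120 x 22, barrel diameter 42 to 60, fixed lower ring diameter 52 (top at 112), turning lock ring (113 to 123), fixed upper ring diameter 48 (124 to 136), with an open recess, diameter 36, 8 deep, in its top. The stop post is on its -y side
- bezel (a point): centre of the top rim of the torch's upper fixed ring, 136 mm above the shelf; z up. Here the lens cap goes: its flange rests on this rim
- ring_center (a point): centre of the slim aluminium lock ring, 118 mm above the shelf: diameter 58, 10 tall, 5 mm proud of the upper and 3 mm of the lower fixed ring. One nib, 8 wide, 10 tall, sticks out to 41 mm from the axis; the point turns with the ring, its x axis along the nib. Drag about 0.06 N m, no spring: stays where left. Turns 0.4 to 1.2 rad clockwise from above before the nib meets the post
- nib_face (a point): point on the nib's leading (clockwise) side face, 35 mm from the axis and 4 mm off the nib's middle line, where it will meet the stop post; turns with the ring
- stop_face (a point): where the nib nominally meets the stop post. The post is clamped by hand: its true place lies up to 2.2 mm either way along the nib's path and must be felt. Post: rigid steel pin, diameter 8, axis 36 mm from the torch's axis, top 123 mm above the shelf, on a fixed arm 10 wide (top at 110). 10 N there takes about 0.35 N m on the ring, plus the drag
- lens_mid (a point): centre, 18 mm above the underside, of the loose white lens cap, about 35 g, 36 tall, z up: spigot diameter 31, 7 long; flange diameter 42, 3 thick; above it a straight round window diameter 34, 26 tall, by which to hold it. It stands on its spigot on the shelf; fitted, this point lies 11 mm above bezel
- screwdriver: steel screwdriver lying on the shelf, 200 long; bystander
- dish: white ceramic dish of screws, diameter 96, 28 high, origin under its centre; bystander
- spare_ring: loose spare aluminium ring lying flat, diameter 58, bore 42, 10 high, origin under its centre, no nib; bystander
- tail_cap: black plastic tail cap, diameter 42, 26 high, origin under its centre; bystander
- cell: upright steel battery cell, diameter 26, 50 high, origin under its centre; bystander
- tape: grey tape measure, 65 x 35 x 60 high, origin under its centre; bystander

How it is judged (in metres and radians):
On the way, in this order (a step that is already met when the one before it is completed fails the run):
1. the lens cap sits home in the upper ring, let go, with the ring not yet at its stop (horizontal distance between lens_mid and bezel below 0.005 m and z of lens_mid in the frame of bezel between 0.008 and 0.0135 m and angle between lens_mid's own z axis and vertical below 0.08 rad and contact force between the fingers and lens below 0.2 N and distance between nib_face and stop_face above 0.008 m), for 0.3 s.
2. the lock ring's nib is pressed on the stop post at 5 to 16 N without a break for 0.9 s, the lens home (horizontal distance between lens_mid and bezel below 0.005 m and z of lens_mid in the frame of bezel between 0.008 and 0.0135 m and angle between lens_mid's own z axis and vertical below 0.08 rad and contact force between the fingers and lens below 0.2 N and contact force between lockring and torch between 5 and 16 N), for 0.9 s.
At the end, for the whole second after the job is handed in: the lens cap sits home (within 5 mm of the axis, its flange within 2.5 mm of the rim, tilt below 0.08 rad), released and still; the nib rests within 4.5 mm of the stop's nominal place (site stop_face), where it was pressed home; the ring is let go (horizontal distance between lens_mid and bezel below 0.005 m and z of lens_mid in the frame of bezel between 0.008 and 0.0135 m and angle between lens_mid's own z axis and vertical below 0.08 rad and contact force between the fingers and lens below 0.2 N and distance between nib_face and stop_face below 0.0045 m and contact force between the fingers and lockring below 0.2 N and linear speed of lens below 0.02 m/s); the robot touches nothing.
It fails at once if the nib is forced on the stop post with over 22 N (contact force between lockring and torch above 22 N).
It fails at once if the gripper or arm touches the torch's fixed rings, stand or post (over 1.5 N) (contact force between any of the fingers, the arm and torch above 1.5 N).
It fails at once if a bystander is shifted by more than 15 mm (distance of any of screwdriver, dish, spare_ring, tail_cap, cell, tape from where it was at the start of the episode above 0.015 m).
It also fails if it takes over 72 s, if anything falls off the work surface, if the arm or the gripper's body presses on something with over 40 N, if the wrist force passes 120 N, or if a joint passes its speed limit or range.

## Working session

There is one attempt and no reset: what is moved stays moved. The work goes in short steps, each a Python script; the robot and the scene stay as the last script left them, time stands still between calls to the robot, and variables do not carry over. Pictures are saved under pics/ and viewed, and the job is handed in when it is done.

```bash
mkdir -p pics; ls
cat > h.py <<'E'
import numpy as np, cv2
from bench import bot, fingers, status, imaging
def save(name,fn,crop=None,scale=1):
    im=imaging.get_image(name); p=im["pixels"][:,:,::-1].copy()
    np.savez('pics/'+fn+'.npz',**{k:np.array(v) for k,v in im.items()})
    if crop: p=p[crop[1]:crop[3],crop[0]:crop[2]]
    if scale!=1: p=cv2.resize(p,None,fx=scale,fy=scale,interpolation=cv2.INTER_CUBIC)
    cv2.imwrite('pics/'+fn+'.png',p); return im
def crop(fn,out,c,s):
    p=cv2.imread('pics/'+fn+'.png')[c[1]:c[3],c[0]:c[2]]
    cv2.imwrite('pics/'+out+'.png',cv2.resize(p,None,fx=s,fy=s,interpolation=cv2.INTER_CUBIC))
def ray(im,u,v):
    K=im["K"];d=cv2.undistortPoints(np.array([[[u,v]]],float),K,np.array([float(im["k1"]),0,0,0]))[0,0]
    T=im["world_from_camera"]; return T[:3,3],T[:3,:3]@np.array([d[0],-d[1],-1.])
def at_z(im,u,v,z):
    o,d=ray(im,u,v); return o+d*(z-o[2])/d[2]
def by_depth(im,u,v):
    o,d=ray(im,u,v); return o+d*im["z_map"][int(v),int(u)]
def proj(im,P):
    T=im["world_from_camera"];p=T[:3,:3].T@(np.array(P)-T[:3,3]);x,y=p[0]/-p[2],-p[1]/-p[2]
    f=1+float(im["k1"])*(x*x+y*y);K=im["K"];return K[0,0]*x*f+K[0,2],K[1,1]*y*f+K[1,2]
E
python3 - <<'E'
from h import *
for n in("side","top"):
    im=save(n,n+"0"); print(n,im["K"],im["k1"],im["world_from_camera"])
s=status.get_state();print(s)
E
```

```text
pics
side [[482.76740441   0.         322.64884653]
 [  0.         482.76740441 200.7340668 ]
 [  0.           0.           1.        ]] -0.004400172730256428 [[-0.94007858  0.21114425 -0.26771323  0.29849712]
 [-0.34037671 -0.53534409  0.77301384  0.76033545]
 [ 0.01989873  0.8178171   0.5751341   0.67307794]
 [ 0.          0.          0.          1.        ]]
top [[432.639052     0.         316.54304344]
 [  0.         432.639052   194.95846031]
 [  0.           0.           1.        ]] -0.1065953602251675 [[-0.01845181  0.99185834 -0.1260022   0.41397531]
 [-0.99959174 -0.01555069  0.0239694   0.01217573]
 [ 0.02181483  0.12639304  0.99174035  1.03370329]
 [ 0.          0.          0.          1.        ]]
{'t': 0.1, 'joint_positions': array([ 7.24952561e+01,  5.25996242e+00,  7.05778814e+01,  8.68285836e-04,
        1.04265429e+02, -3.24679519e+00]), 'qd': array([-0.02726651, -0.04717991, -0.1642098 , -0.00113455,  0.00228561,
       -0.03443889]), 'joint_efforts': array([ 3.14679739e-03, -4.60223866e+01, -4.19216430e+01, -4.94285121e-05,
        1.07897271e-02, -2.24304074e-05]), 'tcp_pos': array([0.14767904, 0.58129663, 0.24122311]), 'tcp_rot': array([[ 2.46283647e-01, -5.56157563e-04, -9.69197635e-01],
       [ 9.69196126e-01, -1.71456788e-03,  2.46284247e-01],
       [-1.79872798e-03, -9.99998375e-01,  1.16755726e-04]]), 'contact_force': array([-0.48550481, -0.59455063,  0.02898348]), 'ft_torque': array([-0.04526045,  0.02682155,  0.03181783]), 'opening': 1.0006115409529261}
```

View pics/side0.png

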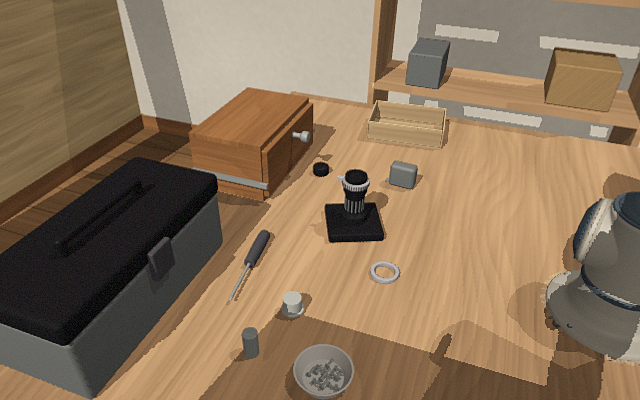

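View pics/top0.png

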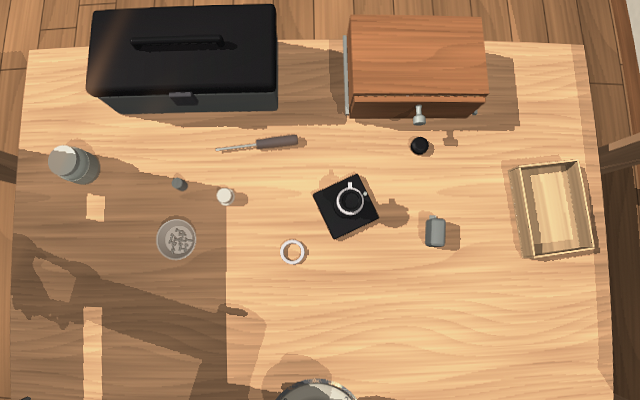

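Run:
```python
from h import *
a=lambda n,c,s:cv2.resize(cv2.imread('pics/%s0.png'%n)[c[1]:c[3],c[0]:c[2]],None,fx=s,fy=s,interpolation=cv2.INTER_CUBIC)
cv2.imwrite('pics/c1.png',a('top',(300,160,400,250),8)[:600,:800])
cv2.imwrite('pics/c2.png',a('side',(310,155,400,250),6))
cv2.imwrite('pics/c3.png',np.hstack([a('top',(200,176,250,226),8),a('side',(267,280,317,330),8)]))
```

```text
(no output)
```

View pics/c1.png

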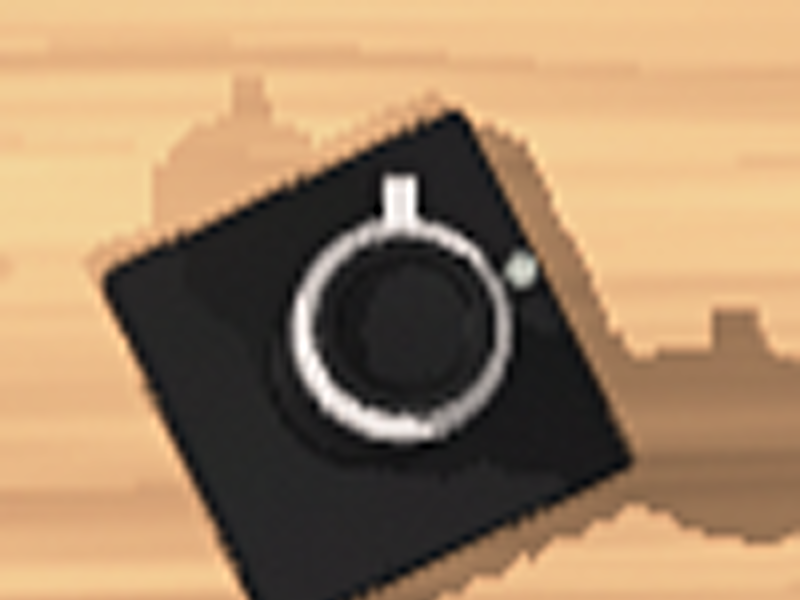

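View pics/c2.png

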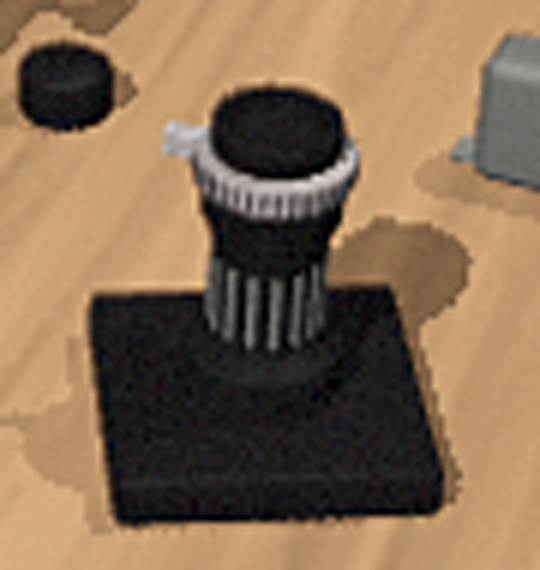

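View pics/c3.png

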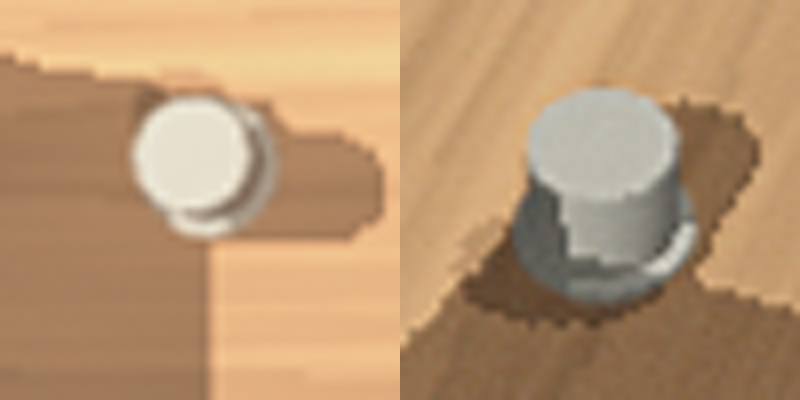

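Run:
```python
from h import *
T=dict(np.load('pics/top0.npz'));S=dict(np.load('pics/side0.npz'))
c=lambda x,y,x0,y0,s:((x+.5)/s-.5+x0,(y+.5)/s-.5+y0)
def two(a,za,b,zb):
    print(at_z(T,*a,za),at_z(S,*b,zb))
print('lens');two(c(192,154,200,176,8),.036,c(203,143,267,280,8),.036)
print('lens depth',by_depth(T,224,195),by_depth(S,292,298))
print('torch');two(c(402.5,328,300,160,8),.123,c(278,132,310,155,6),.136)
t=at_z(T,*c(402.5,328,300,160,8),.123)
n=at_z(T,*c(400,176,300,160,8),.123);p=at_z(T,*c(521,269,300,160,8),.123)
for q in(n,p):print(q-t,np.hypot(*(q-t)[:2]),np.degrees(np.arctan2(*(q-t)[1::-1])))
for q in[(n,'n'),(p,'p')]:pass
# stand corners z=.022
for q in[(458,110),(105,275),(632,462)]:
    k=at_z(T,*c(*q,300,160,8),.022)-t; print(k,np.hypot(*k[:2]),np.degrees(np.arctan2(k[1],k[0])))
# side nib tip
print('side nib tip',at_z(S,*c(167,138,310,155,6),.123))
print('ring depth', by_depth(T,338,201), by_depth(T,350,201))
```

```text
lens
[0.54446845 0.20435102 0.036     ] [0.54396958 0.2060058  0.036     ]
lens depth [0.54310651 0.20199216 0.04295232] [0.54385534 0.2060481  0.03465541]
torch
[ 0.51657427 -0.08041925  0.123     ] [ 0.51368389 -0.06944909  0.136     ]
[ 0.04084289 -0.00048913  0.        ] 0.04084581822838018 -0.6861309921038313
[ 0.01530312 -0.03212696  0.        ] 0.035585489343413226 -64.53001151942857
[ 0.07637933 -0.02870142 -0.101     ] 0.08159395312726626 -20.59494938951432
[ 0.02850881  0.07719148 -0.101     ] 0.08228777155189272 69.72951090219092
[-0.02942755 -0.07699362 -0.101     ] 0.08242571804440701 -110.91723894282758
side nib tip [ 0.55445138 -0.07108871  0.123     ]
ring depth [ 0.51630847 -0.05529814  0.12067769] [ 0.51518759 -0.08025068  0.12700909]
```

Run:
```python
from h import *
T=dict(np.load('pics/top0.npz'));S=dict(np.load('pics/side0.npz'))
C=np.array([.5161,-.0803,0])
for n,I in(('S',S),('T',T)):
    p=cv2.resize(cv2.imread('pics/%s0.png'%({'S':'side','T':'top'}[n])),None,fx=1,fy=1)
    x0,y0=(310,155) if n=='S' else (305,160); s=6
    c=cv2.resize(p[y0:y0+95,x0:x0+90],None,fx=s,fy=s,interpolation=cv2.INTER_CUBIC)
    for r,z in((.024,.136),(.029,.123),(.029,.113),(.018,.136)):
        q=np.array([proj(I,C+[r*np.cos(a),r*np.sin(a),z]) for a in np.linspace(0,6.28,60)])
        q=((q-[x0,y0]+.5)*s-.5).astype(np.int32); cv2.polylines(c,[q],True,(0,0,255),1)
    q=np.array([proj(I,C+.0849*np.array([np.cos(np.radians(a)),np.sin(np.radians(a)),0])+[0,0,.022]) for a in(-20.6,69.4,159.4,249.4)])
    cv2.polylines(c,[((q-[x0,y0]+.5)*s-.5).astype(np.int32)],True,(0,255,0),1)
    cv2.imwrite('pics/ov%s.png'%n,c)
print(proj(S,C+[0,0,.136]),by_depth(S,355,178),by_depth(S,355,235),by_depth(S,340,235))
```

```text
(np.float64(356.2960601567061), np.float64(173.79831059210915)) [ 0.5165408  -0.07364782  0.12934824] [ 0.49442224 -0.02224683  0.02058574] [ 0.52414859 -0.00982741  0.02121602]
```

View pics/ovS.png

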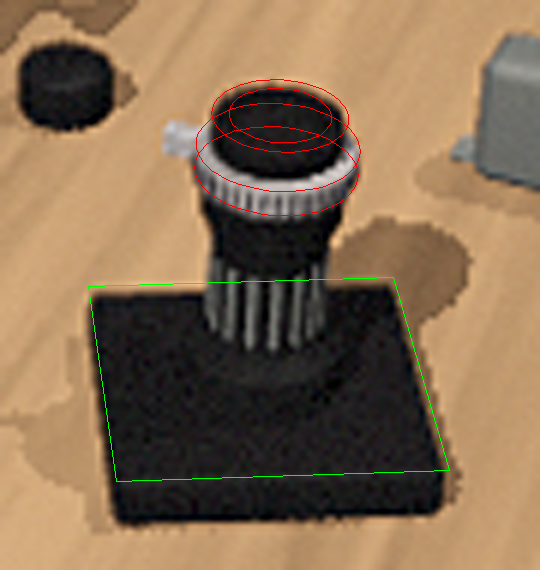

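View pics/ovT.png

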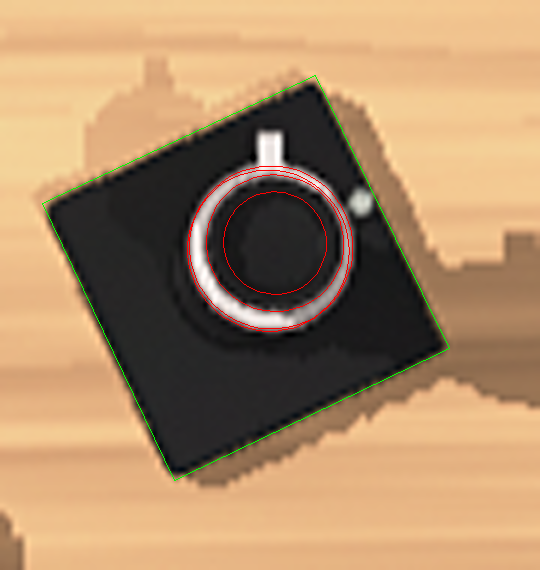

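```bash
cat >> h.py <<'E'
def ori(a):
    "tool x at azimuth a deg, y down"
    a=np.radians(a);x=np.array([np.cos(a),np.sin(a),0]);y=np.array([0,0,-1.]);return np.column_stack([x,y,np.cross(x,y)])
def st():
    s=status.get_state();print('t %.2f'%s['t'],'tcp',s['tcp_pos'].round(4),'F',s['contact_force'].round(2),'M',s['ft_torque'].round(3),'op %.3f'%s['opening'],'j6 %.1f'%s['joint_positions'][5]);return s
E
python3 - <<'E'
from h import *
L=[.5443,.2050]
R=ori(20.6)
bot.reach([*L,.11],R);st()
bot.line_to([*L,.023],max_speed=.08);st()
save('side','s1'); crop('s1','s1c',(240,230,360,330),6)
E
```

```text
t 2.12 tcp [0.5441 0.206  0.1104] F [-0.31  0.34  0.24] M [ 0.07  -0.049  0.039] op 1.003 j6 -3.3
t 3.36 tcp [0.5448 0.2051 0.0239] F [ 0.89 -0.08 -0.37] M [-0.006  0.02  -0.03 ] op 0.997 j6 -3.3
```

View pics/s1c.png

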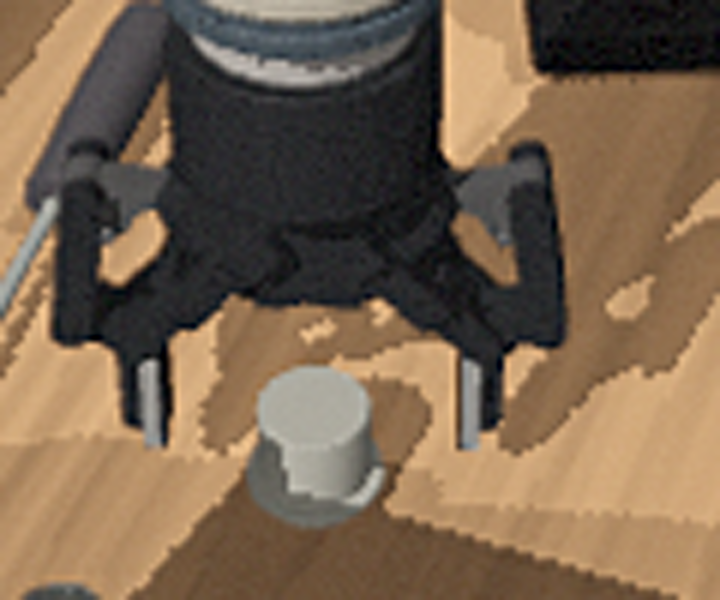

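Run:
```python
from h import *
S=dict(np.load('pics/s1.npz'))
for z in(.024,.026,.028,.036):
  for d in(-.0425,0,.0425):
    u=ori(20.6)[:,0]
    q=np.array(proj(S,np.array([.5448,.2051,z])+d*u)); print(z,d,((q-[240,230]+.5)*6-.5).round(0))
fingers.grab(30);s=st()
save('side','s2'); crop('s2','s2c',(240,230,360,330),6)
```

```text
0.024 -0.0425 [455. 433.]
0.024 0 [313. 432.]
0.024 0.0425 [171. 432.]
0.026 -0.0425 [455. 428.]
0.026 0 [313. 428.]
0.026 0.0425 [171. 427.]
0.028 -0.0425 [455. 424.]
0.028 0 [313. 423.]
0.028 0.0425 [171. 422.]
0.036 -0.0425 [456. 405.]
0.036 0 [313. 404.]
0.036 0.0425 [170. 404.]
t 3.94 tcp [0.5445 0.205  0.0233] F [ 0.45 -0.13  0.97] M [0.029 0.023 0.045] op 0.385 j6 -3.3
```

View pics/s2c.png

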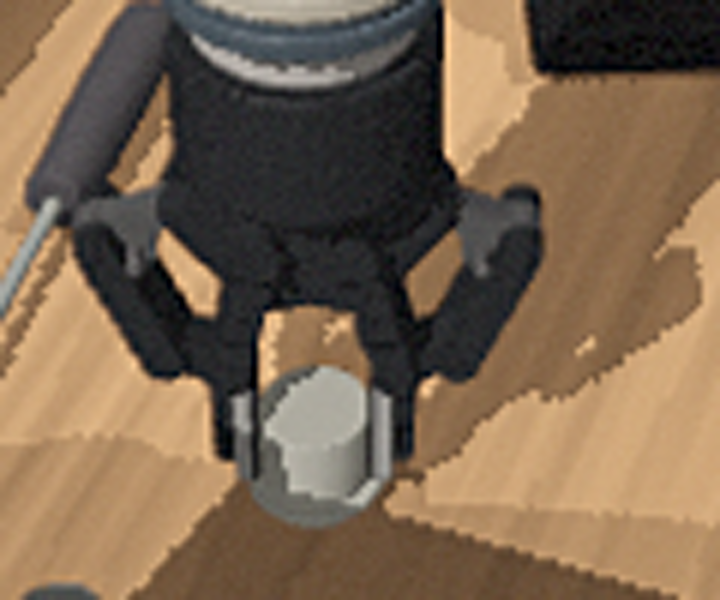

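Run:
```python
from h import *
bot.line_to([.5443,.205,.23],max_speed=.2)
C=[.5163,-.0797]
bot.reach([*C,.22],ori(-8.8+2));
bot.line_to([*C,.172],max_speed=.1);bot.pause(.3);s=st()
im=save('side','s3'); crop('s3','s3c',(310,130,410,210),8)
for dz,r in((-.0233,.0155),(-.0163,.021),(.0127,.017)):
  print(dz,[((np.array(proj(im,s['tcp_pos']+np.array([0,0,dz])))-[310,130]+.5)*8-.5).round(0)])
save('top','t3'); crop('t3','t3c',(290,140,410,240),6)
```

```text
t 7.21 tcp [ 0.5165 -0.0798  0.1727] F [ 0.18 -0.51 -0.01] M [ 0.013  0.014 -0.035] op 0.385 j6 -5.7
-0.0233 [array([375., 311.])]
-0.0163 [array([376., 288.])]
0.0127 [array([383., 190.])]
```

View pics/s3c.png

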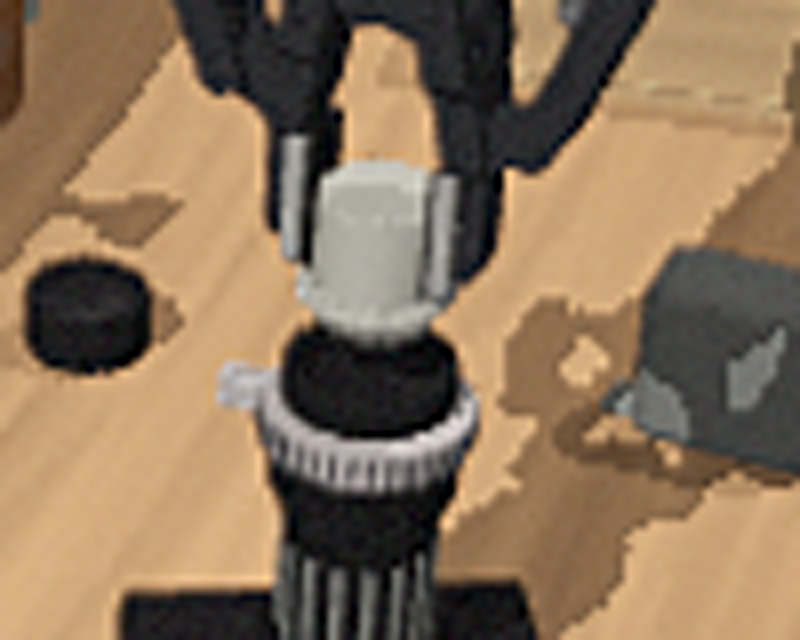

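View pics/t3c.png

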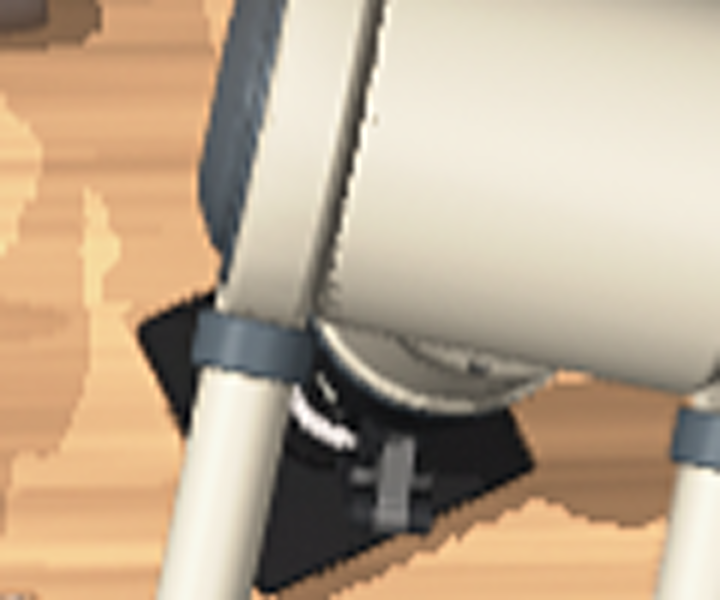

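Run:
```python
from h import *
C=[.5163,-.0797]
print(bot.line_to([*C,.149],max_speed=.02,f_stop=4));s=st()
im=save('side','s4'); crop('s4','s4c',(310,130,410,210),8)
```

```text
True
t 8.22 tcp [ 0.5162 -0.0797  0.1522] F [0.27 0.5  4.3 ] M [-0.033  0.025 -0.078] op 0.386 j6 -5.7
```

View pics/s4c.png

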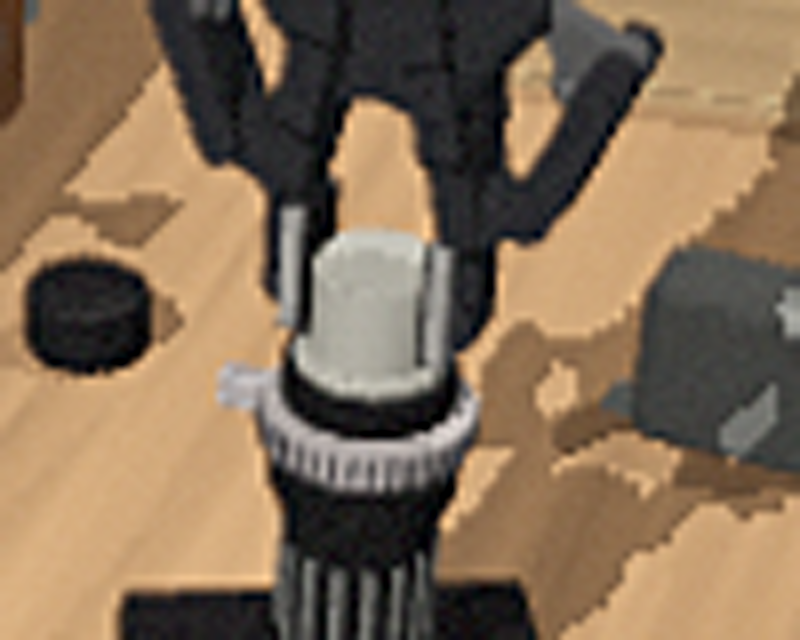

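Run:
```python
from h import *
C=[.5163,-.0797]
fingers.release();bot.pause(.2)
print(bot.line_to([*C,.26],max_speed=.1))
fingers.grab(30)
bot.reach([.42,.10,.26],ori(90));s=st()
im=save('side','s5'); crop('s5','s5c',(310,130,410,210),8)
save('top','t5'); crop('t5','t5c',(305,160,405,250),8)
```

```text
False
t 12.24 tcp [0.4202 0.0998 0.2601] F [-0.32  0.58  0.48] M [-0.015 -0.022  0.015] op 0.003 j6 -81.1
```

View pics/s5c.png

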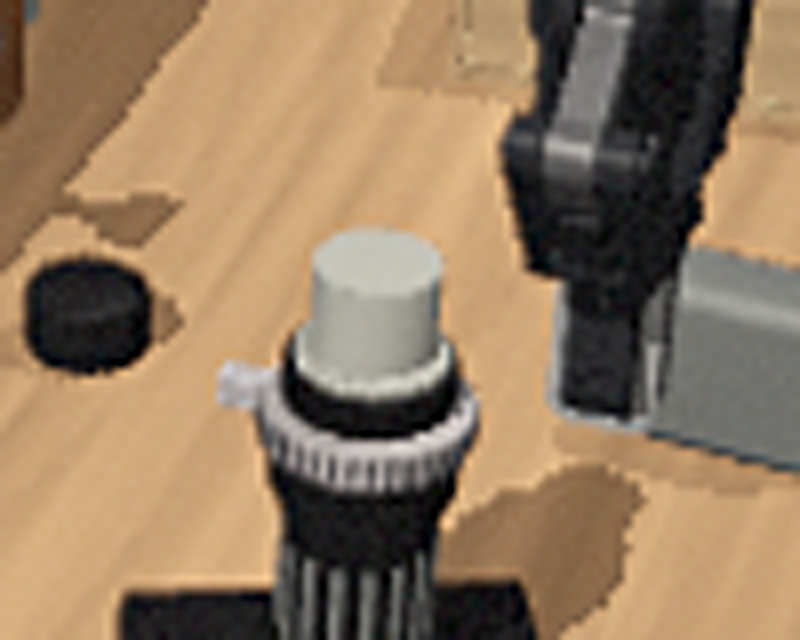

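View pics/t5c.png

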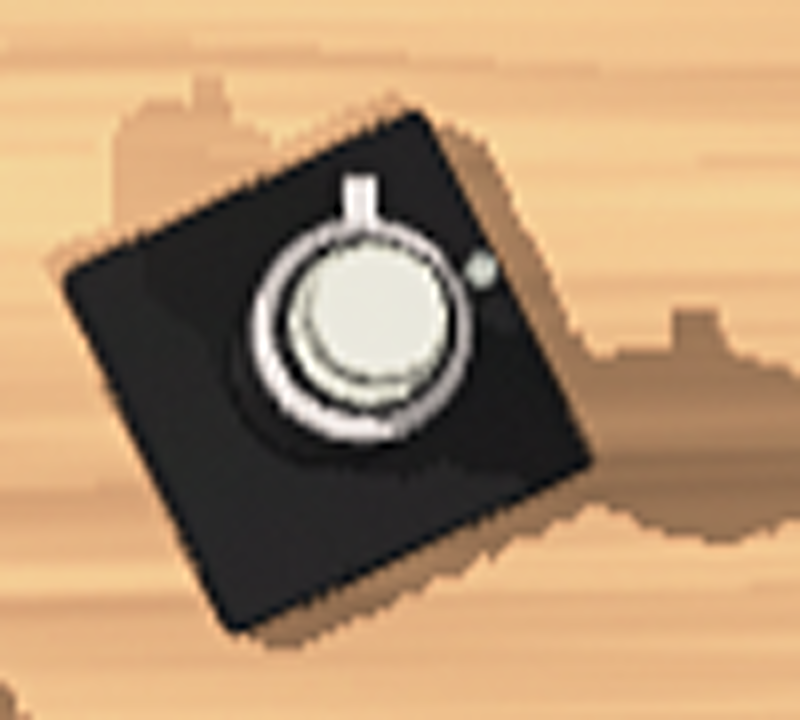

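View pics/s5.png

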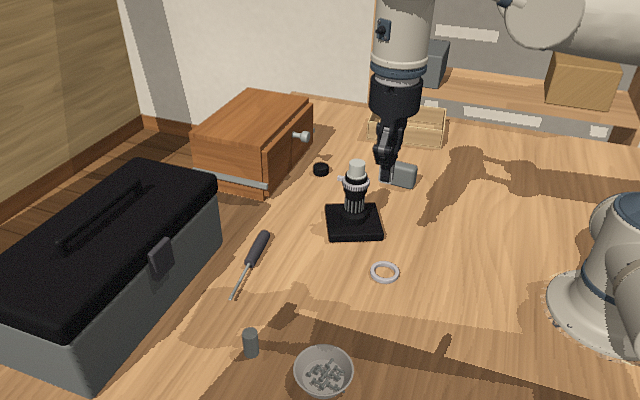

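```bash
cat >> h.py <<'E'
def pose(C,phi,d,z,R=.043):
    p=np.radians(phi);er=np.array([np.cos(p),np.sin(p)]);x=np.array([-np.sin(p),np.cos(p)])
    q=np.array(C)+R*er+d*x; return [q[0],q[1],z],ori(phi+90)
E
python3 - <<'E'
from h import *
T=dict(np.load('pics/t5.npz'))
c=lambda x,y:((x+.5)/8-.5+305,(y+.5)/8-.5+160)
print('flange',at_z(T,*c(368,327),.139),'wintop',at_z(T,*c(381,312),.165),'ring',at_z(T,*c(362.5,329),.123),'nib',at_z(T,*c(360,176),.123),'post',at_z(T,*c(482,269),.123))
C=[.5163,-.0797]
for phi in(0,-20,-40,-56):
  p,o=pose(C,phi,.0165,.126); print(phi,bot.inverse_kinematics(p,o).round(0))
p,o=pose(C,-.7,.030,.21)
bot.reach(p,o)
p,o=pose(C,-.7,.030,.126)
print(bot.line_to(p,max_speed=.08,f_stop=4));st()
save('side','s6'); crop('s6','s6c',(310,130,410,210),8)
save('top','t6'); crop('t6','t6c',(305,160,405,250),8)
E
```

```text
flange [ 0.5150109  -0.08023899  0.139     ] wintop [ 0.51584661 -0.08096696  0.165     ] ring [ 0.51630715 -0.08041177  0.123     ] nib [ 0.55741716 -0.08090838  0.123     ] post [ 0.53187325 -0.11281407  0.123     ]
0 [ -10.   -0.   88.   -0.   92. -100.]
-20 [-11.   1.  87.  -0.  92. -81.]
-40 [-13.   1.  87.  -0.  92. -63.]
-56 [-14.   0.  88.  -0.  92. -48.]
False
t 14.39 tcp [ 0.5601 -0.0503  0.1268] F [ 0.15 -0.55 -0.92] M [-0.058 -0.054 -0.007] op -0.001 j6 -97.9
```

View pics/s6c.png

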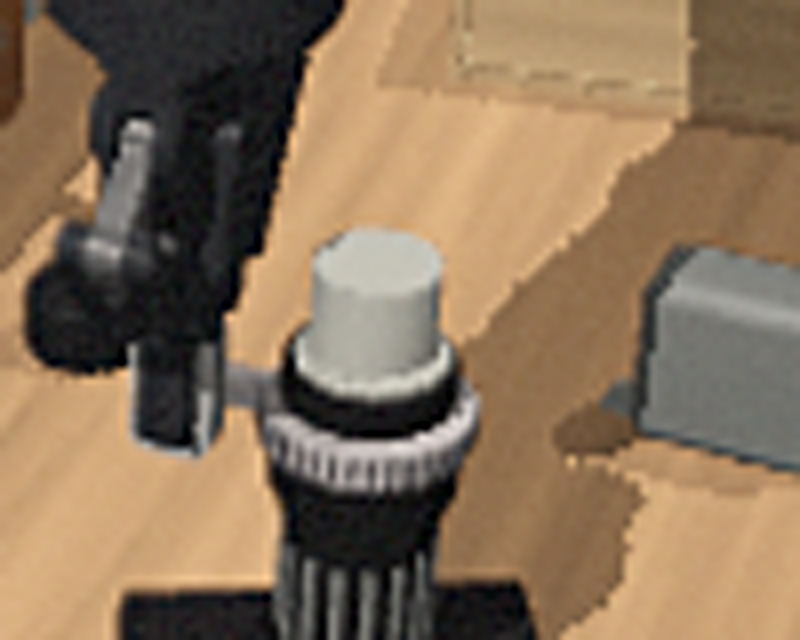

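View pics/t6c.png

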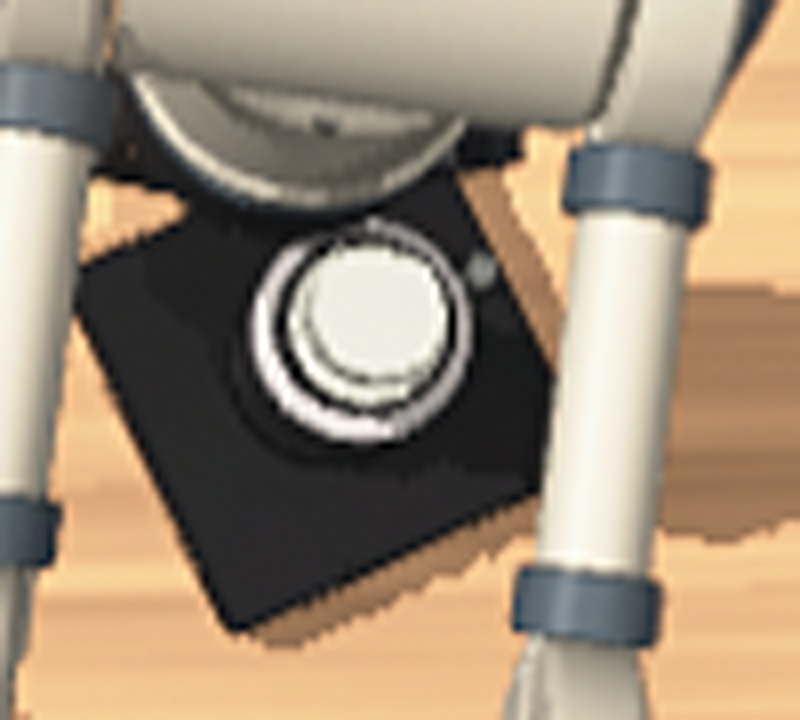

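```bash
cat >> h.py <<'E'
C=[.5167,-.0796]
def tf(phi,n=8,dt=.02):
    "tangential cw push force on nib (reaction on tool along +x tool), mean of n"
    p=np.radians(phi);x=np.array([-np.sin(p),np.cos(p),0]);r=np.array([np.cos(p),np.sin(p),0])
    f=[]
    for i in range(n):
        f.append(status.get_state()['contact_force']); bot.pause(dt)
    f=np.mean(f,0); return f@x,f@r,f[2]
E
python3 - <<'E'
from h import *
print(np.round(tf(-.7),2))
for d in(.024,.021,.0195,.018,.0165):
    p,o=pose(C,-.7,d,.126)
    h=bot.line_to(p,o,max_speed=.02,f_stop=4); print(d,h,np.round(tf(-.7),2))
    if h: break
st()
save('side','s7'); crop('s7','s7c',(310,130,410,210),8)
E
```

```text
[-0.13  0.02 -0.19]
0.024 False [-0.03 -0.27 -0.09]
0.021 False [-0.12  0.08  0.02]
0.0195 False [-0.16  0.04  0.07]
0.018 False [-0.22 -0.08 -0.14]
0.0165 False [ 0.4  -0.06  0.13]
t 16.78 tcp [ 0.5599 -0.0637  0.126 ] F [ 0.62  0.6  -0.83] M [-0.01   0.031 -0.003] op -0.001 j6 -99.2
```

View pics/s7c.png

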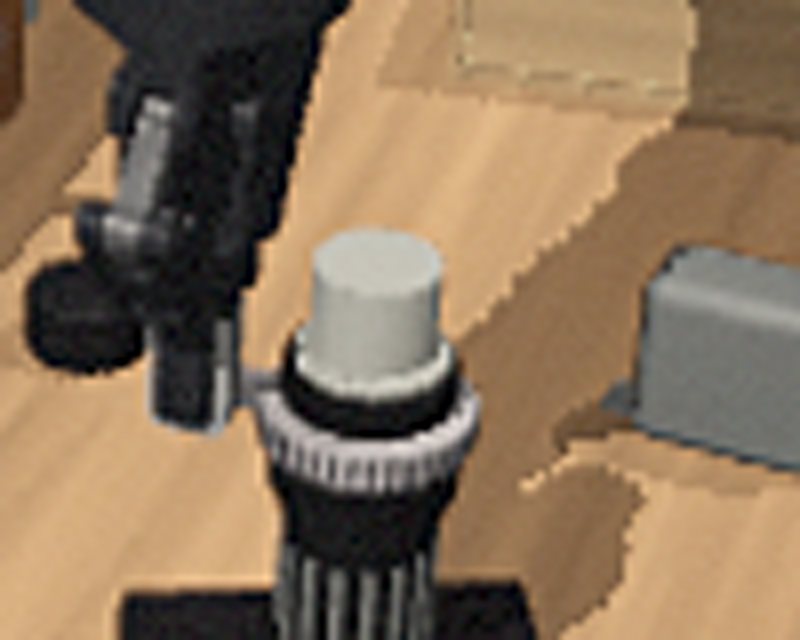

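Run:
```python
from h import *
for phi in np.arange(-6,-43,-6):
    p,o=pose(C,phi,.0165,.126)
    h=bot.line_to(p,o,max_speed=.02,f_stop=5); print(phi,h,np.round(tf(phi,4),2))
    if h: break
st()
save('side','s8'); crop('s8','s8c',(310,130,410,210),8)
save('top','t8'); crop('t8','t8c',(305,160,405,250),8)
```

```text
-6 False [ 0.62 -0.28  0.49]
-12 False [ 0.59 -0.11  0.3 ]
-18 False [ 0.65 -1.05 -0.13]
-24 False [ 0.47 -0.56  0.28]
-30 False [ 0.67 -0.71  0.08]
-36 False [ 0.92 -0.53  0.43]
-42 False [ 0.83 -0.42  0.42]
t 20.02 tcp [ 0.5597 -0.0961  0.1261] F [-0.65  1.07  0.81] M [0.178 0.017 0.021] op 0.001 j6 -61.3
```

View pics/s8c.png

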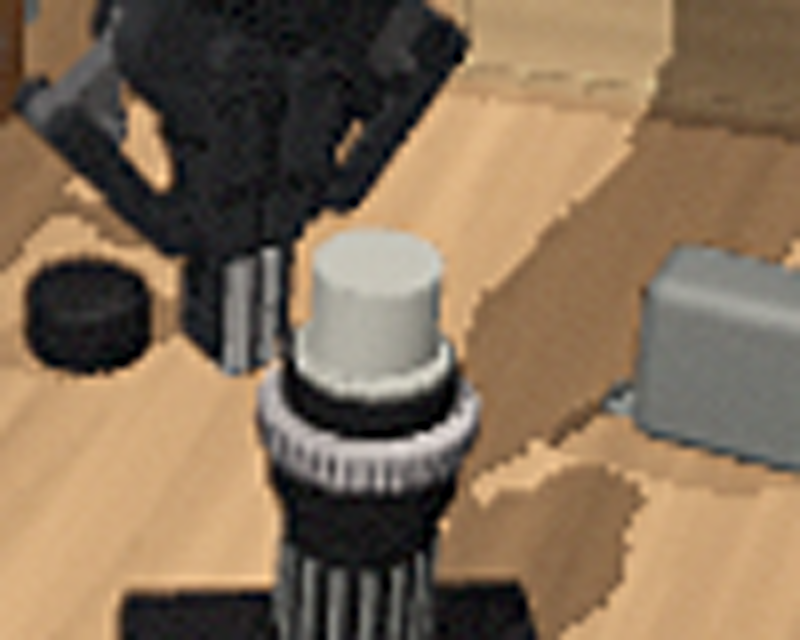

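View pics/t8c.png

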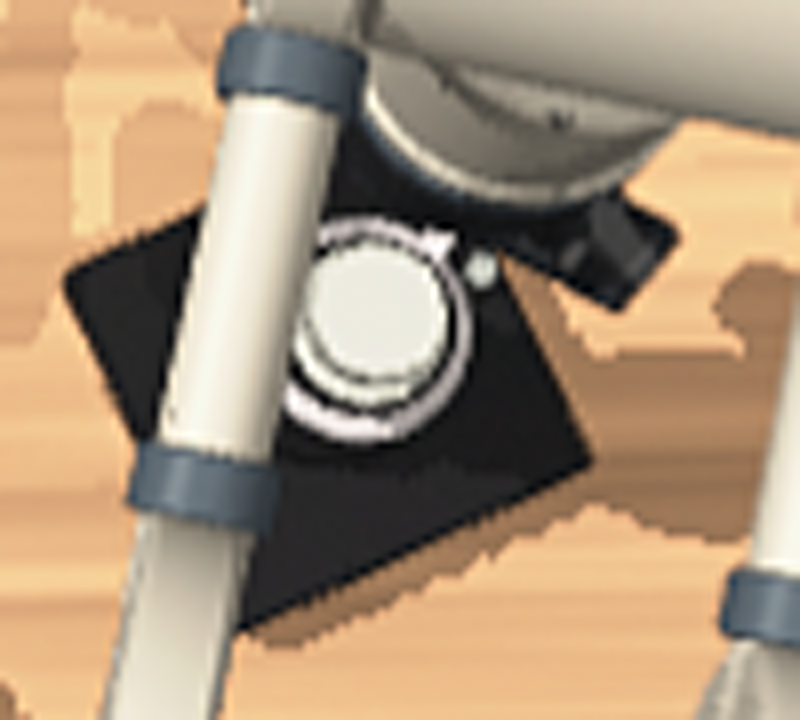

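Run:
```python
from h import *
phi=-42
while phi>-60:
    phi-=.5
    p,o=pose(C,phi,.0165,.126)
    h=bot.line_to(p,o,max_speed=.005,f_stop=2.5); f=tf(phi,5); print(phi,h,np.round(f,2))
    if f[0]>2.2 or h: break
bot.pause(.2);print(tf(phi,10));st()
```

```text
-42.5 False [ 1.23 -0.78  0.17]
-43.0 False [ 1.31 -0.2   0.29]
-43.5 False [ 1.56 -0.76  0.28]
-44.0 False [ 1.39 -0.79  0.52]
-44.5 False [ 1.15 -1.02  0.45]
-45.0 False [ 1.54 -0.84  0.45]
-45.5 False [ 1.07 -0.56  0.47]
-46.0 False [ 1.1  -0.6   0.29]
-46.5 False [ 1.14 -0.95  0.82]
-47.0 False [ 1.46 -0.7   0.48]
-47.5 False [ 1.7  -0.96  0.37]
-48.0 False [ 1.22 -1.08  0.42]
-48.5 False [ 0.95 -1.03  0.33]
-49.0 False [ 0.91 -0.69  0.35]
-49.5 False [ 0.99 -0.59  0.18]
-50.0 False [ 1.12 -1.02  0.35]
-50.5 False [ 1.23 -1.02  0.07]
-51.0 False [ 1.11 -0.78  0.36]
-51.5 False [ 1.15 -0.87  0.4 ]
-52.0 False [ 1.55 -1.04  0.33]
-52.5 False [ 1.56 -1.01  0.82]
-53.0 False [ 1.93 -1.28  0.47]
-53.5 False [ 3.13 -1.02  0.15]
(np.float64(3.7710023675611866), np.float64(-1.5982495737746392), np.float64(0.4048273036353119))
t 28.15 tcp [ 0.5556 -0.1042  0.126 ] F [1.99 3.69 0.15] M [ 0.499 -0.331 -0.078] op 0.002 j6 -50.6
```

Run:
```python
from h import *
phi=-53.5
for i in range(30):
    f=tf(phi,4)
    if f[0]>10: break
    phi-=.2 if f[0]<7.5 else .1
    p,o=pose(C,phi,.0165,.126)
    bot.line_to(p,o,max_speed=.005); f=tf(phi,6); print(round(phi,2),np.round(f,2))
    if f[0]>10: break
t0=status.get_state()['t']
while status.get_state()['t']-t0<1.6: print(np.round(tf(phi,10),2))
st()
```

```text
-53.7 [ 4.74 -1.7   0.27]
-53.9 [ 4.7  -1.74  0.25]
-54.1 [ 5.31 -2.28  0.07]
-54.3 [ 5.34 -1.67  0.04]
-54.5 [ 6.08 -1.88 -0.47]
-54.7 [ 6.75 -1.92 -0.65]
-54.9 [ 6.69 -2.13 -0.26]
-55.1 [ 7.24 -1.76 -0.4 ]
-55.3 [ 7.56 -1.98 -0.36]
-55.4 [ 7.58 -2.14 -0.55]
-55.6 [ 7.78 -2.08 -0.41]
-55.7 [ 8.08 -2.27 -0.22]
-55.8 [ 8.33 -2.44 -0.7 ]
-55.9 [ 8.52 -1.93 -0.32]
-56.0 [ 8.55 -2.24 -0.77]
-56.1 [ 8.8  -2.06 -0.8 ]
-56.2 [ 8.85 -2.24 -0.68]
-56.3 [ 9.38 -2.26 -1.04]
-56.4 [ 9.05 -2.35 -0.93]
-56.5 [ 9.43 -2.23 -1.29]
-56.6 [ 9.57 -2.18 -0.99]
-56.7 [ 9.67 -2.42 -1.1 ]
-56.8 [ 9.88 -2.14 -1.25]
-56.9 [10.11 -2.32 -0.8 ]
[10.44 -2.35 -1.34]
[10.12 -2.37 -1.3 ]
[10.19 -2.3  -1.36]
[10.3  -2.5  -1.16]
[10.29 -2.07 -1.04]
[ 9.76 -1.96 -1.13]
[10.36 -2.36 -1.32]
[10.05 -2.21 -0.77]
[10.31 -2.46 -1.19]
[10.15 -2.54 -1.16]
t 39.82 tcp [ 0.5551 -0.1055  0.1261] F [ 7.07  7.53 -1.34] M [ 1.269 -1.217 -0.085] op -0.001 j6 -47.4
```

Run:
```python
from h import *
p,o=pose(C,-56.9,.036,.126)
bot.line_to(p,o,max_speed=.03);st()
p[2]=.25;bot.line_to(p,o,max_speed=.12)
bot.reach([.42,.10,.26],ori(60));st()
save('side','s9'); crop('s9','s9c',(310,130,410,210),8)
save('top','t9'); crop('t9','t9c',(305,160,405,250),8)
```

```text
t 40.62 tcp [ 0.5703 -0.0961  0.126 ] F [ 0.62 -0.46  0.1 ] M [0.01  0.01  0.026] op 0.001 j6 -46.0
t 42.77 tcp [0.4205 0.0995 0.2598] F [0.68 0.43 0.68] M [-0.05   0.015  0.027] op 0.002 j6 -51.1
```

View pics/s9c.png

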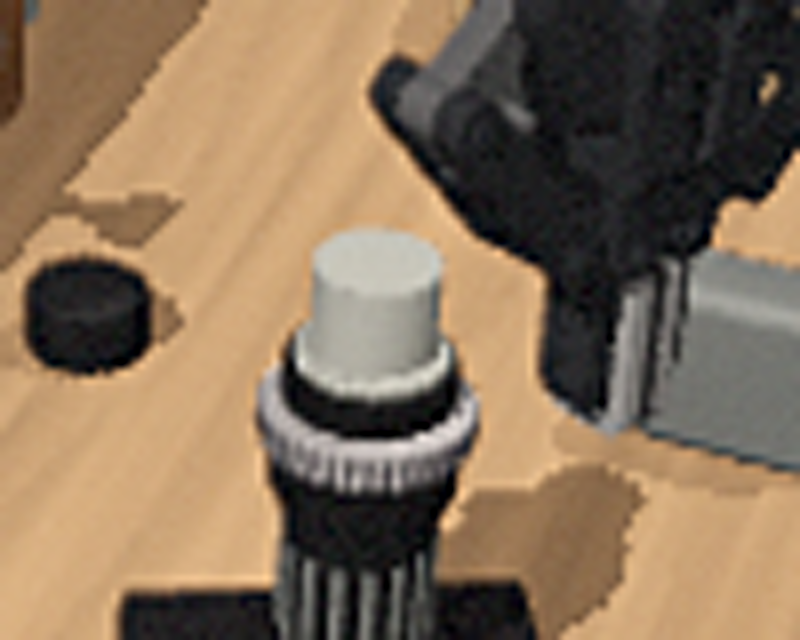

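View pics/t9c.png

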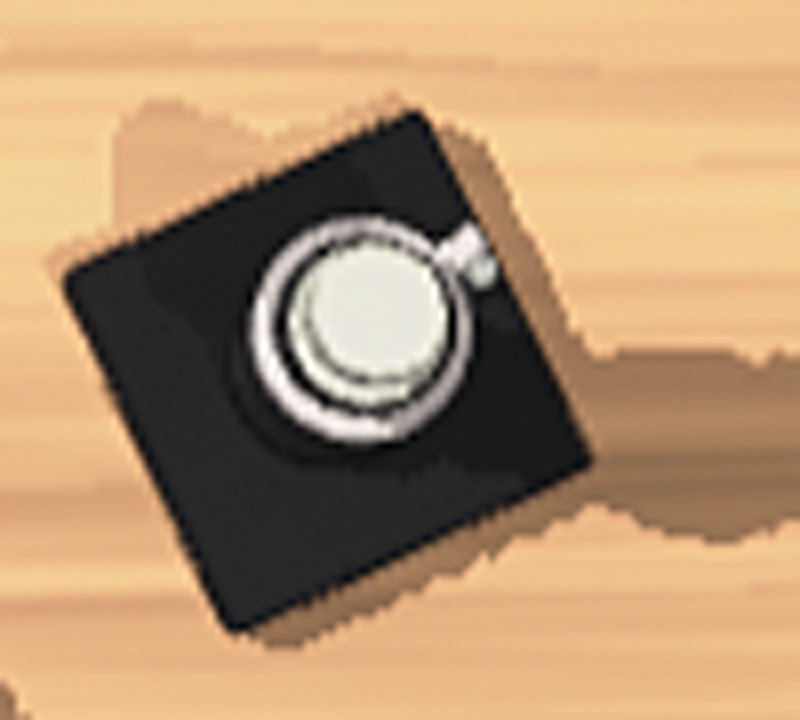

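View pics/t9.png

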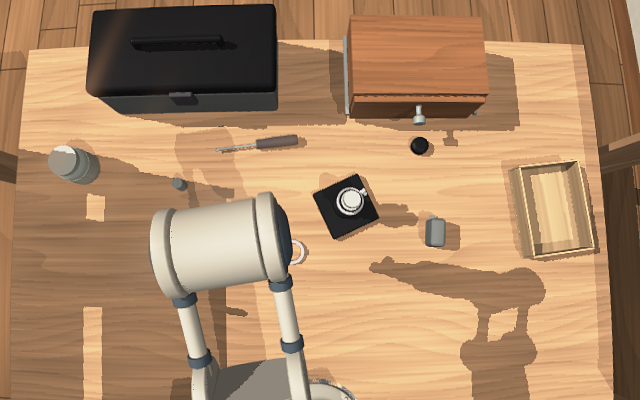

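The nib at crop (465,243) rests against the post at (482,270), and the lens sits home and straight. The bystanders are where they were, so I'm handing in.

Run:
```python
from h import *
bot.hand_in()
```

```text
the job is handed in; nothing more can be done
```

I fitted the lens cap and released it, turned the lock ring to the stop and held it there, then let go and handed the job in at about 43 s.

- **Lens:** The contact came at TCP z = 0.1522 m, within 0.1 mm of the computed seated height. The last side and top pictures show it upright on the rim. The top camera put it about 1 mm from the ring's centre, within the camera calibration.
- **Ring:** I pushed the nib from behind with the closed fingers and first felt the post at a nib angle of about -53° (about -52° expected). I then raised the push slowly to 10.2 N and held it at 9.8–10.4 N for 1.6 s. I estimate that as 8–10 N at the post; the post force itself was not measured. The tool force never read above about 11 N.
- **Final state:** The nib rests against the post and the arm is clear of everything. In the last top picture the screwdriver, tail cap, tape and cell have not moved. The arm partly hid the spare ring and fully hid the dish there; the arm's path did not pass near either.
- **Disagreement:** The two cameras first differed on the torch's y by about 11 mm. This was mostly a misread rim in the side view plus a side-camera offset of about 1 pixel. I used the top view, and the clean fit confirmed it.

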